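Lock the soldering jig in its clamp fixture

ROBOT

A 6-joint arm with a two-finger parallel gripper is mounted at the origin on a cart in front of the work surface, level with it; the furniture and walls round the work are solid. World frame = base frame: x ahead of the robot, y to its left, z up, the work surface at z = 0. Lengths are in m, angles in degrees, forces in N, time in s.
With the tool pointing down it reaches from about 0.4 to 0.825 m from the base axis. Payload 7 kg.
Tool frame: the origin (TCP) lies on the centre line of the jaws, within the pads' length; the fingertips stand 19 mm ahead of it and the grasp point (between the pads) is the TCP; z points along the fingers, y is the line along which they close (so a half turn about z gives the same grasp; the last joint's range is limited). The gripper opens to 88 mm and grips with 3 to 60 N. Pads are 19 mm wide; open, the fingers measure 130 mm over their backs; the gripper's body (78 mm by 193 mm) begins 47 mm behind the grasp point.
Start: joints at [85.09, 20.546, 0.682, 0, -70.136, -16.507], TCP at [0.246, 0.628, 0.214] pointing down, gripper open.
Joint ranges: [-176.03, 176.03], [-82.01, 121.73], [-58.28, 71.71], [-173.87, 95.51], [-174.79, -0.11], [-173.66, 173.66]. Speed limits (degrees/s): [136.94, 136.94, 172.46, 180, 180, 180].

INTERFACE

Orientations are given as [roll, pitch, yaw] about the fixed x, y, z axes, in that order (R = Rz(yaw) Ry(pitch) Rx(roll)).
In Python, from plant import * gives the robot as it stands. The module is installed in compiled form; this text tells all that it offers.
- The arm moves only by the tool play_rows, never from a script. Its argument "deltas" is a list of rows, each a list of 6 numbers: the shift along the world's x, y, z scaled (see below), then the turn, a rotation vector about the world's x, y, z scaled (see below). A call has 1 to 10 rows; each row shifts and turns the commanded pose from where the row before left it; what a row does not reach is not made up. The controller multiplies each number of a shift by 800 mm and each number of a turn by 180 degrees. A row lasts 1/10 s, in which the tool goes at most 50 mm and 8.59 degrees, less where a joint would pass 70% of its speed; a pose out of reach is approached as far as the arm can. A call with a number of a shift or a turn outside -1 to 1 is refused whole. A call with a gripper value outside its range is refused whole. "gripper" is the gripper command: -1 is shut, 1 is fully open, values between are in proportion, set as the call begins (left out, the last holds). The fingers move at their own pace and stop on an object; the grip force is fixed at half the most. Time passes only in rows, so rows that do not move let the fingers close. It gives the time, the measured TCP pose, the force, the opening and the grip force at its end, in the units of the state.
- get_obs(): the state, without advancing time (a new reading comes with each control period).
- snapshot(name): name is "scene" or "top"; returns (picture, depth): 420x560x3 uint8, blue, green, red; 420x560 float32, m along the optical axis (not along the pixel's ray), 0 where there is no reading.
- camera_model(name): a dict with "fx", "fy", "cx", "cy" (pixels), "world_to_cam" (4x4, takes a point from world to camera coordinates). Camera axes: x right, y down, z forward; pixel columns grow to the right and rows downward; lengths in m; the calibration is good to about 2 mm. A picture is of the moment at which its call begins. camera_model takes no time and is no camera call.
- close_job(): hands the job in; it is judged then, once.
The state is a dict: "clock": time; "joint_pos": joint angles; "qvel": joint speeds; "tau": joint torques, N m; "tool_pos": TCP position; "orientation": TCP orientation; "force": force on the tool from outside, world axes, zero at the start; "moment": the same for the moment, N m; "opening": finger opening in m; "gripper_force": force on a finger pad.
Only numpy, scipy, OpenCV 4.12 (cv2) and the standard library are available. Lean on these libraries where they do the work, as an engineer would, in place of code of your own. Each camera call takes 0.05 s, during which the arm holds its last target. There are 200 camera calls.

TASK

Dock the aluminium jig block for soldering: with the fingertips push it along the base plate, in between the two guide rails, until it sits square against the end stop. Then push the red handle of the toggle clamp over and down, past its dead point, so that it snaps into lock and the rubber nose holds the block down. Nothing needs gripping: never lift the block off the plate, and leave the things lying around the fixture where they are.

Things in the scene. Friction and masses are not known exactly. Their poses are not given: they have to be found in the camera images.
- fixture: Fixed jig receiver on an aluminium base plate 285 x 80 x 10 mm, flat on the bench. Origin on the bench, under the clamp arm's pivot; z up, y across, x along the plate from its open loading end (edge at x = -200 mm) to the clamp's end (edge at x = +85 mm). Plate top at z = 10 mm. The clamp body stands at x = -20 to 70 mm, 52 mm wide, up to z = 68 mm.
- rail_mouth (a point): Middle of the flared mouth of the two steel guide rails, on the plate's top (x = -112, y = 0, z = 10 mm of the fixture). The flares narrow to x = -95 mm; from there to x = -45 mm the rails run straight, 43 mm apart (inner faces at y = +-21.5 mm), tops 14 mm above the plate.
- end_stop (a point): Middle of the end stop's face, a steel bar 42 mm wide and 14 mm high across the end of the rails, 7 mm above the plate (x = -40, y = 0, z = 17 mm of the fixture). The face looks to the fixture's -x.
- jig: Loose aluminium jig block 40 x 60 x 22 mm (its x, y, z), about 140 g, with a pocket in its top; origin at the middle of its underside. It lies on the base plate before the rail mouth, its 60 mm axis (y) roughly along the fixture's x. Seated square against the end stop, its origin is at x = -70, y = 0, z = 10 mm of the fixture.
- clamp_handle (a joint): Handle angle about a level axis along the fixture's y. 0: open, nearly upright (89 deg above fixture +x); grows as it is pushed to +x and down. Dead point 1.31; past it the handle snaps by itself to its stop at 1.48, lying 4 deg above level. Left near 0 it stays; from about 0.4 it may sink by its weight till the nose rests on the block, at about 1.0. From there a spring resists, a few N at the grip, and throws it back if let go.
- handle_pivot (a point): The handle's pivot axis, in the middle of the clamp body (x = 50, y = 0, z = 58 mm of the fixture). It is fixed in the fixture.
- handle_grip (a point): Point on the axis of the handle's round red grip, 85 mm from the pivot; the grip is 19 mm thick and reaches from 40 to 112 mm from the pivot. Moves with the handle.
- clamp_arm: The clamp's steel hold-down arm, 10 mm wide, turning with the handle by a link; origin on its pivot (x = 0, y = 0, z = 46 mm of the fixture). Open, it stands nearly upright, up to z = 105 mm; locked, it lies level to the fixture's -x and its sprung rubber nose, 11 mm across, presses on the block's rim at x = -47 mm. Its own axes mean nothing more.
- driver_a: Bystander: LED driver module, white case 52 x 35 x 14 mm with red and white leads, on the bench beside the fixture. Origin at its underside.
- driver_b: Bystander: second LED driver module, the same. Origin at its underside.
- screwdriver: Bystander: red screwdriver, 141 mm long, 22 mm thick, on the bench behind the fixture. Origin below its middle.
- hexkey: Bystander: black hex key, 26 x 66 x 7 mm, on the bench behind the fixture. Origin below its middle.
- tipbox: Bystander: orange box of soldering tips, 75 x 110 x 23 mm. Origin below its middle.
- meter: Bystander: yellow multimeter, 132 x 66 x 46 mm. Origin below its middle.
- shade: Bystander: white lamp shade, a dome 112 mm across and 40 mm high. Origin below its middle.
Mind the look-alikes: they are no part of the job. What is meant by the jig is not brown or turquoise, and is the smaller of those in its own colour.

How it is judged (in metres and radians):
On the way, in this order (a step that is already met when the one before it is completed fails the run):
1. the jig block sits square against the end stop, the clamp still open (x of jig in the frame of fixture above -0.073 m and y of jig in the frame of fixture between -0.004 and 0.004 m and angle between the y axis of jig and the x axis of fixture, either way round below 0.05 rad and value of joint clamp_handle below 0.9 rad), for 0.1 s.
2. the handle is past its dead point and locked, the nose pressing on the block (value of joint clamp_handle above 1.41 rad and contact force between clamp_arm and jig above 5 N), for 0.2 s.
At the end, for the whole second after the job is handed in: The block is within 3 mm of its seat against the end stop, within 4 mm of the middle of the rails and square to them within 0.05 rad, flat on the plate and at rest; the handle is locked past its dead point (above 1.41 rad) and the rubber nose presses on the block with more than 5 N (all of step 2 and x of jig in the frame of fixture above -0.073 m and y of jig in the frame of fixture between -0.004 and 0.004 m and angle between the y axis of jig and the x axis of fixture, either way round below 0.05 rad and z of jig in the frame of fixture between 0.006 and 0.014 m and linear speed of jig below 0.02 m/s); the robot touches nothing.
It fails at once if the jig block is lifted off the plate or tipped (z of jig in the frame of fixture above 0.02 m or angle between jig's own z axis and vertical above 0.3 rad).
It fails at once if a thing lying round the fixture is pushed away by more than 25 mm (distance of any of driver_a, driver_b, screwdriver, hexkey, tipbox, meter, shade from where it was at the start of the episode above 0.025 m).
It also fails if it takes over 45 s, if anything falls off the work surface, if the arm or the gripper's body presses on something with over 40 N, if the wrist force passes 120 N, or if a joint passes its speed limit or range.

## Working session

There is one attempt and no reset: what is moved stays moved. The work goes in short steps, Python scripts to look and compute and a tool call to move; the robot and the scene stay as the last step left them, time stands still between calls to the robot, and variables do not carry over. Pictures are saved under pics/ and viewed, at most 10 in all, crops included, and the job is handed in when it is done.

Besides the shell and the picture viewer there is one more tool, called after "Emit:" as name([rows], argument=value, ...), one row to a line, values as JSON. play_rows: Moves the arm, as the interface text tells. Its arguments: {"type":"object","properties":{"deltas":{"type":"array","items":{"type":"array","items":{"type":"number","minimum":-1,"maximum":1}}},"gripper":{"type":"number"}},"required":["deltas"]}

```bash
mkdir -p pics; cat > h.py <<'E'
from plant import *
import numpy as np, cv2
def snap(n,f):
    p,d=snapshot(n); cv2.imwrite(f'pics/{f}.png',p); np.savez(f'pics/{f}.npz',p=p,d=d); return p,d
def world(n,d,u,v,r=1):
    m=camera_model(n); w=d[v-r:v+r+1,u-r:u+r+1]; w=w[w>0]; z=np.median(w)
    c=np.array([(u-m['cx'])/m['fx']*z,(v-m['cy'])/m['fy']*z,z,1]); return (np.linalg.inv(m['world_to_cam'])@c)[:3]
def proj(n,P):
    m=camera_model(n); c=m['world_to_cam']@np.append(P,1); return m['fx']*c[0]/c[2]+m['cx'],m['fy']*c[1]/c[2]+m['cy']
E
python3 - <<'E'
from h import *
a,_=snap('top','top1'); b,_=snap('scene','scene1')
print(get_obs())
for n in('top','scene'):print(camera_model(n))
E
```

```text
{'clock': 0.1, 'joint_pos': array([ 8.50895337e+01,  2.05871812e+01,  6.39704859e-01, -1.54066758e-02,
       -7.01360356e+01, -1.65060375e+01]), 'qvel': array([-0.14806237, -0.11014146,  0.10638095,  0.06044408,  0.03217917,
       -0.0159508 ]), 'tau': array([-1.64552006e-03, -5.84163523e+01,  2.93745250e+01,  7.01547146e+00,
        1.01038290e-02, -4.75894490e-05]), 'tool_pos': array([0.24635817, 0.62795919, 0.21363059]), 'orientation': array([ 1.79915814e+02, -9.84173695e-03, -2.14217422e+01]), 'force': array([ 0.47154621,  0.07440827, -0.61820771]), 'moment': array([-0.03909072,  0.0371726 ,  0.00867786]), 'gripper_force': 0.0, 'opening': 0.08771083622305051}
{'fx': 508.09658523323986, 'fy': 508.09658523323986, 'cx': 272.9952437166695, 'cy': 210.85323199646993, 'world_to_cam': array([[ 0.02860728, -0.9995476 ,  0.00928532,  0.00484443],
       [-0.99561245, -0.02932012, -0.08886044,  0.58910877],
       [ 0.08909249, -0.00670253, -0.99600081,  1.39214232],
       [ 0.        ,  0.        ,  0.        ,  1.        ]])}
{'fx': 413.9466318323928, 'fy': 413.9466318323928, 'cx': 279.2263477321745, 'cy': 208.58369145076833, 'world_to_cam': array([[ 0.72422648, -0.68936023,  0.01668763, -0.41832068],
       [-0.50993249, -0.5517005 , -0.65999652,  0.39229335],
       [ 0.46418193,  0.46947739, -0.75108329,  1.12533162],
       [ 0.        ,  0.        ,  0.        ,  1.        ]])}
```

View pics/top1.png

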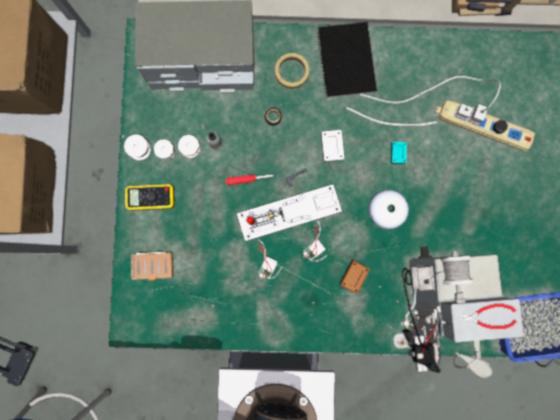

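View pics/scene1.png

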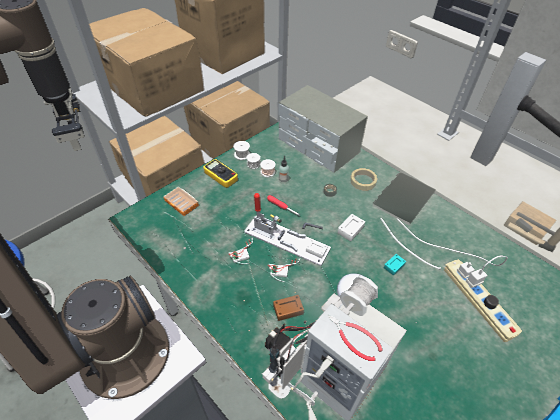

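Top view: the fixture runs from the clamp with its red handle (250,220) to the loading end (335,200). Block candidates are a silver-white one on the plate (324,200), a silver-white one on the bench (332,145), turquoise (399,152) and brown (354,276). The one on the plate fits, as it looks the smaller of the two silver ones. I'll confirm this in a crop.

```bash
python3 - <<'E'
from h import *
z=np.load('pics/top1.npz'); p,d=z['p'],z['d']
c=p[125:265,225:365]; g=cv2.resize(c,(560,560),interpolation=cv2.INTER_CUBIC)
g=(255*(g/255.)**1.8).astype(np.uint8)
s=np.load('pics/scene1.npz')['p'][185:275,225:375]; s=(255*(cv2.resize(s,(560*0+240*1,144))/255.)**1.5).astype(np.uint8)
o=np.zeros((560,800,3),np.uint8);o[:,:560]=g;o[:144,560:]=s
cv2.imwrite('pics/crop1.png',o)
for u,v in((324,200),(332,145),(250,220),(300,206),(338,205),(241,232)):print(u,v,world('top',d,u,v).round(4))
E
```

```text
324 200 [ 0.6235 -0.12    0.0251]
332 145 [ 0.7816 -0.1401  0.0211]
250 220 [0.5513 0.0798 0.168 ]
300 206 [ 0.6062 -0.0541  0.0096]
338 205 [ 0.6122 -0.1616  0.0096]
241 232 [ 0.5284  0.1106 -0.0011]
```

View pics/crop1.png

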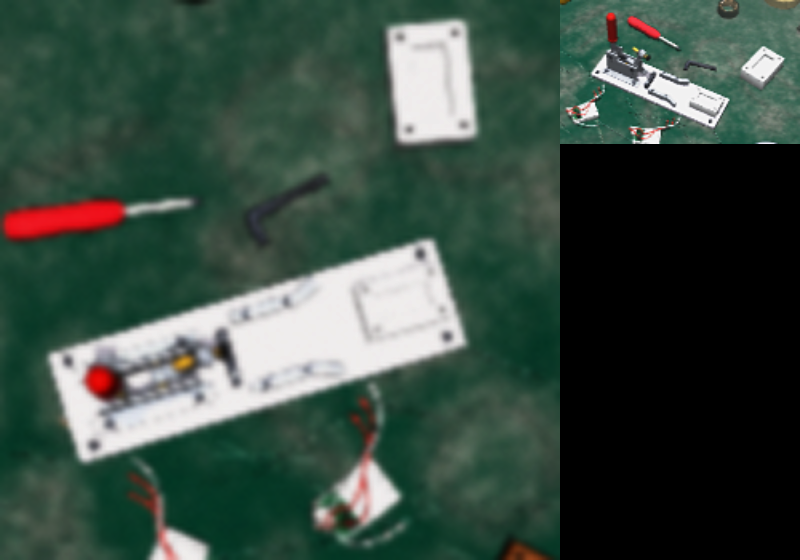

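The crop confirms it: the block on the plate (crop 353–452, 262–342) is about 22 px long (60 mm). The bench one (crop 388–476, 22–142) is about 30 px, so it is larger. I'll now fit the plate and block poses.

```bash
cat >> h.py <<'E'
def cloud(n,d):
    m=camera_model(n); v,u=np.mgrid[:d.shape[0],:d.shape[1]]
    c=np.stack([(u-m['cx'])/m['fx']*d,(v-m['cy'])/m['fy']*d,d,np.ones_like(d)],-1)
    return (c@np.linalg.inv(m['world_to_cam']).T)[...,:3]
def onplane(n,u,v,z):
    m=camera_model(n); T=np.linalg.inv(m['world_to_cam']); r=T[:3,:3]@np.array([(u-m['cx'])/m['fx'],(v-m['cy'])/m['fy'],1]); o=T[:3,3]
    return (o+r*(z-o[2])/r[2])
E
python3 - <<'E'
from h import *
z=np.load('pics/top1.npz'); p,d=z['p'],z['d']
f=lambda L,h:np.array([onplane('top',225+(u+.5)/4-.5,125+(v+.5)/4-.5,h)[:2] for u,v in L])
A=f([(50,354),(432,240),(466,343),(82,461)],.010)
print('plate',A.round(4)); print([np.linalg.norm(A[i]-A[i-1]).round(4) for i in range(4)])
ang=lambda v:np.degrees(np.arctan2(v[1],v[0]))
print('ang +x',ang(A[0]-A[1]),ang(A[3]-A[2]),'ang y',ang(A[3]-A[0]),ang(A[2]-A[1]))
ex=A[0]-A[1]+A[3]-A[2]; ex/=np.linalg.norm(ex); ey=np.array([-ex[1],ex[0]])
c=A.mean(0); O=c+ex*(.200-.1425); print('O',O,'yaw',ang(ex))
B=f([(353,288),(436,262),(452,322),(369,342)],.032)
print('block',B.round(4),[np.linalg.norm(B[i]-B[i-1]).round(4) for i in range(4)],ang(B[0]-B[1]),ang(B[3]-B[2]))
W=cloud('top',d); 
def tofix(P): q=P[...,:2]-O; return np.stack([q@ex,q@ey],-1)
F=tofix(W)
m=(W[...,2]>.024)&(W[...,2]<.04)&(F[...,0]<-.12)&(F[...,0]>-.21)&(abs(F[...,1])<.045)
pts=F[m]; print(m.sum(),cv2.minAreaRect((pts*1000).astype(np.float32)))
print('block corners fix',tofix(B).round(4))
m=(W[...,2]>.1)&(abs(F[...,0]-.05)<.05)&(abs(F[...,1])<.05); print('handle top',F[m].mean(0),W[m].mean(0),m.sum())
E
```

```text
plate [[ 0.5808  0.1228]
 [ 0.6699 -0.1453]
 [ 0.5972 -0.1707]
 [ 0.5061  0.0977]]
[np.float64(0.0788), np.float64(0.2825), np.float64(0.077), np.float64(0.2834)]
ang +x 108.39274286070629 108.7502295108024 ang y -161.44294206033234 -160.7541865977397
O [0.57017333 0.03063566] yaw 108.57177868986925
block [[ 0.6313 -0.0881]
 [ 0.6513 -0.1457]
 [ 0.6095 -0.1576]
 [ 0.5938 -0.1   ]] [np.float64(0.0393), np.float64(0.061), np.float64(0.0434), np.float64(0.0596)] 109.14672744838488 105.2510055954353
271 ((-161.6715545654297, -2.777130126953125), (59.64566421508789, 40.30588150024414), 0.4107811152935028)
block corners fix [[-0.132  -0.0201]
 [-0.1929 -0.0208]
 [-0.1909  0.0226]
 [-0.1314  0.0192]]
handle top [0.05193519 0.00072233] [0.55294765 0.07963628 0.15368563] 62
```

Fixture yaw is about 108.6°, with its origin at (0.570, 0.031). The block sits at x = −162, y ≈ −2 mm and nearly square. I'll shut the fingers and go behind the block, staying above the handle.

Emit:
play_rows([
  [0.0245,-0.05,0.004,0,0,-0.0139],
  [0.0245,-0.05,0.004,0,0,-0.0139],
  [0.0245,-0.05,0.004,0,0,-0.0139],
  [0.0245,-0.05,0.004,0,0,-0.0139],
  [0.0245,-0.05,0.004,0,0,-0.0139],
  [0.0245,-0.05,0.004,0,0,-0.0139],
  [0.0245,-0.05,0.004,0,0,-0.0139],
  [0.0245,-0.05,0.004,0,0,-0.0139],
  [0.0245,-0.05,0.004,0,0,-0.0139],
  [0.0245,-0.05,0.004,0,0,-0.0139],
], gripper=-1)

```text
clock: 1.1
tool_pos: [0.4427, 0.2265, 0.2465]
orientation: [180.0, 0.0, -46.5]
force: [0.9, 0.1, -0.2]
opening: 0.0131
gripper_force: 0.0
```

Emit:
play_rows([
  [0.0245,-0.05,0,0,0,-0.0139],
  [0.0245,-0.05,0,0,0,-0.0139],
  [0.0245,-0.05,0,0,0,-0.0139],
  [0.0245,-0.05,0,0,0,-0.0139],
  [0.0245,-0.05,0,0,0,-0.0139],
  [0.0245,-0.05,0,0,0,-0.0139],
  [0.0245,-0.05,0,0,0,-0.0139],
  [0.0245,-0.05,0,0,0,-0.0139],
  [0.0245,-0.05,0,0,0,-0.0139],
  [0.0245,-0.05,0,0,0,-0.0139],
])

```text
clock: 2.1
tool_pos: [0.6388, -0.1734, 0.246]
orientation: [180.0, 0.0, -71.6]
force: [0.5, 0.6, 0.6]
opening: 0.0002
gripper_force: 0.0
```

Emit:
play_rows([
  [0,0,0,0,0,0],
  [0,0,0,0,0,0],
])

```text
clock: 2.3
tool_pos: [0.6381, -0.1727, 0.245]
orientation: [179.9, 0.1, -71.6]
force: [0.1, 1.3, -0.7]
opening: 0.0004
gripper_force: 0.0
```

Emit:
play_rows([
  [0,0,-0.05,0,0,0],
  [0,0,-0.05,0,0,0],
  [0,0,-0.05,0,0,0],
  [0,0,-0.05,0,0,0],
  [0,0,-0.03,0,0,0],
  [0,0,-0.02,0,0,0],
  [0,0,0,0,0,0],
])

```text
clock: 3.0
tool_pos: [0.6363, -0.1702, 0.044]
orientation: [179.8, 0.1, -71.4]
force: [-0.9, -0.4, -0.2]
opening: 0.0002
gripper_force: 0.0
```

```bash
python3 - <<'E'
from h import *
a,_=snap('top','top2'); b,_=snap('scene','scene2')
o=np.zeros((480,800,3),np.uint8)
o[:,:400]=cv2.resize(a[160:256,270:350],(400,480),interpolation=3); o[:,400:]=cv2.resize(b[195:291,260:340],(400,480),interpolation=3)
o=(255*(o/255.)**1.6).astype(np.uint8); cv2.imwrite('pics/crop2.png',o); print(get_obs()['tool_pos'])
E
```

```text
[ 0.63866387 -0.1707654   0.04715889]
```

View pics/crop2.png

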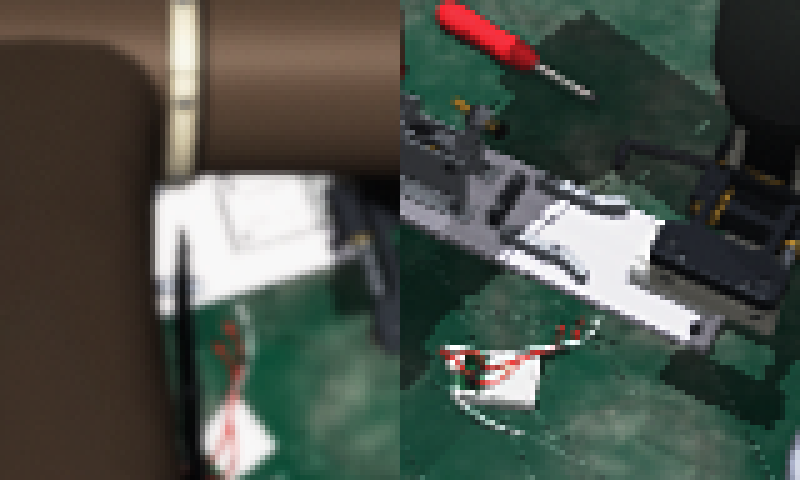

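The crop shows the shut fingers upright behind the block (top crop ~345,240; the scene crop shows the gripper over the loading end). The rails are clear. Now I push along fixture +x.

Emit:
play_rows([
  [-0.0032,0.0095,0,0,0,0],
  [-0.0032,0.0095,0,0,0,0],
  [-0.0032,0.0095,0,0,0,0],
  [-0.0032,0.0095,0,0,0,0],
  [-0.0032,0.0095,0,0,0,0],
  [-0.0032,0.0095,0,0,0,0],
  [-0.0032,0.0095,0,0,0,0],
  [-0.0032,0.0095,0,0,0,0],
  [-0.0032,0.0095,0,0,0,0],
  [0,0,0,0,0,0],
])

```text
clock: 4.1
tool_pos: [0.6152, -0.1023, 0.0465]
orientation: [180.0, 0.0, -71.4]
force: [-0.2, 0.4, -0.4]
opening: 0.0003
gripper_force: 0.0
```

Emit:
play_rows([
  [-0.0016,0.0048,0,0,0,0],
  [-0.0016,0.0048,0,0,0,0],
  [-0.0016,0.0048,0,0,0,0],
  [-0.0016,0.0048,0,0,0,0],
  [-0.0016,0.0048,0,0,0,0],
  [-0.0016,0.0048,0,0,0,0],
  [0,0,0,0,0,0],
])

```text
clock: 4.8
tool_pos: [0.6076, -0.0797, 0.0465]
orientation: [180.0, 0.0, -71.4]
force: [-0.5, 0.5, 0.3]
opening: 0.0002
gripper_force: 0.0
```

Emit:
play_rows([
  [-0.0008,0.0024,0,0,0,0],
  [-0.0008,0.0024,0,0,0,0],
  [-0.0008,0.0024,0,0,0,0],
  [0,0,0,0,0,0],
])

```text
clock: 5.2
tool_pos: [0.6058, -0.0743, 0.0465]
orientation: [180.0, 0.0, -71.4]
force: [0.2, 0.1, 0.5]
opening: 0.0003
gripper_force: 0.0
```

Emit:
play_rows([
  [-0.0004,0.0012,0,0,0,0],
  [-0.0004,0.0012,0,0,0,0],
  [0,0,0,0,0,0],
])

```text
clock: 5.5
tool_pos: [0.6052, -0.0725, 0.0465]
orientation: [180.0, -0.0, -71.5]
force: [-1.1, -0.3, 0.1]
opening: 0.0001
gripper_force: 0.0
```

Emit:
play_rows([
  [-0.0004,0.0012,0,0,0,0],
  [-0.0004,0.0012,0,0,0,0],
  [0,0,0,0,0,0],
])

```text
clock: 5.8
tool_pos: [0.6045, -0.0705, 0.0464]
orientation: [180.0, 0.0, -71.5]
force: [0.1, 1.0, 0.8]
opening: 0.0007
gripper_force: 0.0
```

```bash
python3 - <<'E'
from h import *
b,d=snap('scene','scene3'); o=cv2.resize(b[195:285,245:335],(600,600),interpolation=3)
o=(255*(o/255.)**1.6).astype(np.uint8); cv2.imwrite('pics/crop3.png',o); print(get_obs()['force'],get_obs()['tool_pos'])
E
```

```text
[ 0.3697347  -0.37189293  0.05686541] [ 0.60452978 -0.07055121  0.04646015]
```

View pics/crop3.png

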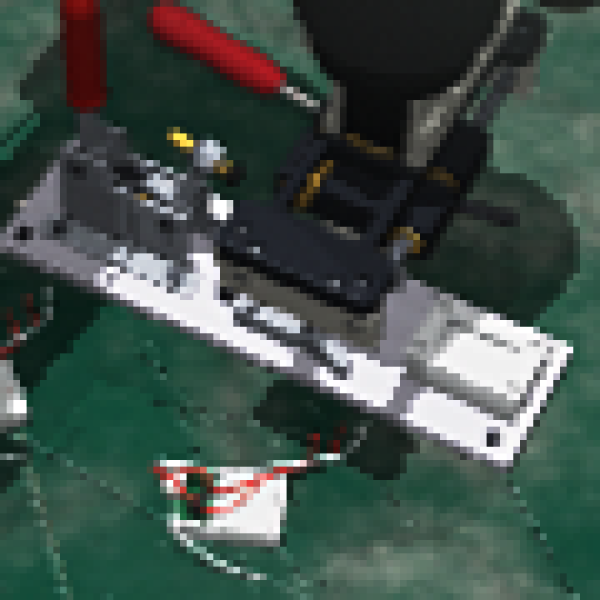

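The fingers passed over the block: it is still at the loading end (crop 405–555, 300–415), and the fingers are above the rails. I'll raise, go back, measure the block's height and go in lower.

Emit:
play_rows([
  [0,0,0.03,0,0,0],
  [0,0,0.05,0,0,0],
  [0.0133,-0.0395,0.01,0,0,0],
  [0.0133,-0.0395,0,0,0,0],
  [0.0133,-0.0395,0,0,0,0],
  [0.0133,-0.0395,0,0,0,0],
  [0,0,0,0,0,0],
])

```text
clock: 6.55
tool_pos: [0.6477, -0.2004, 0.1179]
orientation: [180.0, -0.0, -71.6]
force: [-0.8, 0.8, -0.9]
opening: 0.0005
gripper_force: 0.0
```

```bash
cat >> h.py <<'E'
O=np.array([.57017,.03064]); ex=np.array([-.3186,.9479]); ey=np.array([-.9479,-.3186])
def tofix(P): q=P[...,:2]-O; return np.stack([q@ex,q@ey],-1)
E
python3 - <<'E'
from h import *
print(get_obs()['tool_pos'],tofix(get_obs()['tool_pos']))
for n in('scene','top'):
    b,d=snap(n,n+'4'); W=cloud(n,d);F=tofix(W)
    m=(W[...,2]>.016)&(W[...,2]<.045)&(F[...,0]<-.12)&(F[...,0]>-.21)&(abs(F[...,1])<.045)
    print(n,m.sum(),np.histogram(W[m][:,2],np.arange(.016,.046,.002)),cv2.minAreaRect((F[m]*1000).astype(np.float32)))
    m=(abs(W[...,2]-.01)<.012)&(F[...,0]<-.08)&(F[...,0]>-.2)&(abs(F[...,1])<.045); print('plate z',np.percentile(W[m][:,2],[10,30,50]))
o=cv2.resize(np.load('pics/scene4.npz')['p'][195:285,245:335],(600,600),interpolation=3)
cv2.imwrite('pics/crop4.png',(255*(o/255.)**1.6).astype(np.uint8))
E
```

```text
[ 0.64767548 -0.20042065  0.11790356] [-2.43715637e-01  1.48481349e-04]
scene 232 (array([ 4, 11, 10, 19, 29, 34, 42, 40, 28, 14,  1,  0,  0,  0]), array([0.016, 0.018, 0.02 , 0.022, 0.024, 0.026, 0.028, 0.03 , 0.032,
       0.034, 0.036, 0.038, 0.04 , 0.042, 0.044])) ((-163.52415466308594, -1.4417552947998047), (43.487667083740234, 61.518436431884766), 87.93107604980469)
plate z [0.00323757 0.00705392 0.00878149]
top 254 (array([ 8,  4,  9, 15, 23, 35, 29, 52, 49, 18,  6,  5,  1,  0]), array([0.016, 0.018, 0.02 , 0.022, 0.024, 0.026, 0.028, 0.03 , 0.032,
       0.034, 0.036, 0.038, 0.04 , 0.042, 0.044])) ((-169.649169921875, -6.669879913330078), (61.328182220458984, 61.82567596435547), 77.07247161865234)
plate z [0.00355682 0.00758662 0.00917443]
```

View pics/crop4.png

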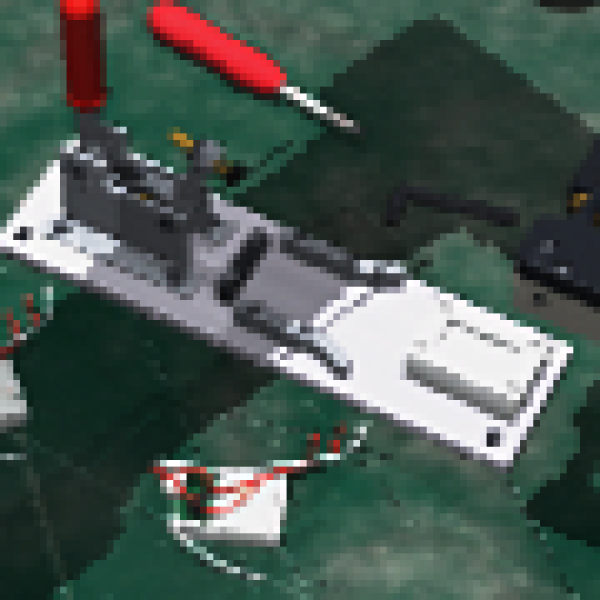

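The block is untouched at fixture x ≈ −163, y ≈ −1.5, about 2° turned. The tips evidently sit higher than assumed, so I'll go 12 mm lower.

Emit:
play_rows([
  [0,0,-0.05,0,0,0],
  [0,0,-0.04,0,0,0],
  [0,0,-0.015,0,0,0],
  [-0.0064,0.019,0,0,0,0],
  [-0.0064,0.019,0,0,0,0],
  [-0.0016,0.0048,0,0,0,0],
  [-0.0016,0.0048,0,0,0,0],
  [-0.0016,0.0048,0,0,0,0],
  [-0.0016,0.0048,0,0,0,0],
  [0,0,0,0,0,0],
])

```text
clock: 7.65
tool_pos: [0.6318, -0.1509, 0.0348]
orientation: [-180.0, -0.0, -71.4]
force: [0.8, 0.0, -0.3]
opening: 0.0004
gripper_force: 0.0
```

Emit:
play_rows([
  [-0.0016,0.0048,0,0,0,0],
  [-0.0016,0.0048,0,0,0,0],
  [-0.0016,0.0048,0,0,0,0],
  [-0.0016,0.0048,0,0,0,0],
  [-0.0016,0.0048,0,0,0,0],
  [-0.0016,0.0048,0,0,0,0],
  [-0.0016,0.0048,0,0,0,0],
])

```text
clock: 8.35
tool_pos: [0.6227, -0.124, 0.0345]
orientation: [-180.0, -0.0, -71.5]
force: [-0.0, -0.2, -0.3]
opening: 0.0006
gripper_force: 0.0
```

```bash
python3 - <<'E'
from h import *
g=get_obs(); print(g['tool_pos'],tofix(g['tool_pos']),g['force'])
b,d=snap('scene','scene5'); o=cv2.resize(b[195:285,245:335],(600,600),interpolation=3)
cv2.imwrite('pics/crop5.png',(255*(o/255.)**1.6).astype(np.uint8))
E
```

```text
[ 0.62270588 -0.12400427  0.03446261] [-0.16332524 -0.00052909] [-2.10856832e-04 -1.83628943e-01 -2.85923474e-01]
```

View pics/crop5.png

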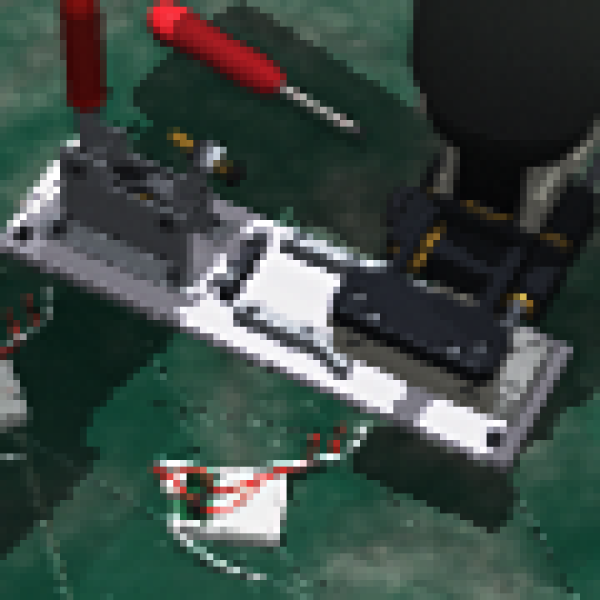

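```bash
python3 - <<'E'
from h import *
z=np.load('pics/scene5.npz'); W=cloud('scene',z['d']);F=tofix(W)
np.set_printoptions(linewidth=200,suppress=True)
for v in range(240,262,2):
    print(v,[(int(u),*(F[v,u]*1000).round(0).astype(int),int(W[v,u,2]*1000)) for u in range(308,332,3)])
P=lambda x,y,zz:proj('scene',np.append(O+x*ex+y*ey,zz))
for x,y in((-.193,-.02),(-.193,.02),(-.133,.02)):print(P(x,y,.032))
E
```

```text
240 [(308, np.int64(-161), np.int64(76), 154), (311, np.int64(-168), np.int64(71), 152), (314, np.int64(-176), np.int64(67), 154), (317, np.int64(-184), np.int64(64), 154), (320, np.int64(-184), np.int64(35), 121), (323, np.int64(-194), np.int64(36), 128), (326, np.int64(-202), np.int64(34), 131), (329, np.int64(-183), np.int64(-67), 2)]
242 [(308, np.int64(-164), np.int64(83), 155), (311, np.int64(-172), np.int64(79), 155), (314, np.int64(-179), np.int64(73), 153), (317, np.int64(-186), np.int64(68), 151), (320, np.int64(-188), np.int64(46), 127), (323, np.int64(-195), np.int64(37), 120), (326, np.int64(-202), np.int64(30), 117), (329, np.int64(-186), np.int64(-62), -1)]
244 [(308, np.int64(-167), np.int64(88), 152), (311, np.int64(-175), np.int64(87), 157), (314, np.int64(-182), np.int64(80), 153), (317, np.int64(-190), np.int64(76), 153), (320, np.int64(-197), np.int64(72), 153), (323, np.int64(-179), np.int64(-20), 32), (326, np.int64(-181), np.int64(-48), 0), (329, np.int64(-188), np.int64(-57), -6)]
246 [(308, np.int64(-169), np.int64(92), 150), (311, np.int64(-178), np.int64(9
[... 2083 characters left out ...]
(-179), np.int64(23), 7), (320, np.int64(-188), np.int64(18), 8), (323, np.int64(-196), np.int64(14), 8), (326, np.int64(-203), np.int64(1), -3), (329, np.int64(-211), np.int64(-4), -3)]
260 [(308, np.int64(-155), np.int64(38), 0), (311, np.int64(-165), np.int64(37), 4), (314, np.int64(-174), np.int64(33), 5), (317, np.int64(-182), np.int64(29), 6), (320, np.int64(-192), np.int64(27), 11), (323, np.int64(-200), np.int64(21), 9), (326, np.int64(-207), np.int64(11), 0), (329, np.int64(-215), np.int64(6), 0)]
(np.float64(326.98754388903075), np.float64(245.77139544268954))
(np.float64(321.951021187271), np.float64(254.7637926688659))
(np.float64(304.8544301782721), np.float64(247.407502466898))
```

```bash
python3 - <<'E'
from h import *
z=np.load('pics/scene1.npz'); W=cloud('scene',z['d']); T=np.array([.246,.628,.214])
yw=np.radians(-21.42); tx=np.array([np.cos(yw),np.sin(yw)]); ty=np.array([np.sin(yw),-np.cos(yw)])
q=(W-T); X=q[...,:2]@tx; Y=q[...,:2]@ty; Z=q[...,2]
m=(abs(X)<.12)&(abs(Y)<.13)&(Z>-.1)&(Z<.2)&(z['d']>0)
v,u=np.where(m); print(m.sum(),u.min(),u.max(),v.min(),v.max(), proj('scene',T),proj('scene',T-[0,0,.019]))
for lo in np.arange(-.08,.1,.01):
    k=m&(Z>=lo)&(Z<lo+.01)
    if k.sum():print(round(lo,3),k.sum(),'X',X[k].min().round(3),X[k].max().round(3),'Y',np.percentile(Y[k],[0,25,50,75,100]).round(3))
o=cv2.resize(z['p'][95:165,30:110],(800,600)[:2] if 0 else (640,560),interpolation=3); cv2.imwrite('pics/crop6.png',o)
E
```

```text
1329 43 84 87 150 (np.float64(77.46710839340966), np.float64(142.02738383610782)) (np.float64(79.44707227087088), np.float64(146.45183862749167))
0.01 12 X -0.009 0.011 Y [0.057 0.058 0.06  0.061 0.063]
0.02 20 X -0.01 0.011 Y [0.047 0.059 0.06  0.063 0.065]
0.03 18 X -0.009 0.012 Y [0.056 0.059 0.061 0.062 0.065]
0.04 27 X -0.01 0.012 Y [-0.047  0.056  0.063  0.064  0.068]
0.05 28 X -0.011 0.011 Y [-0.05  -0.043  0.063  0.066  0.071]
0.06 7 X -0.006 0.011 Y [-0.048 -0.044  0.067  0.069  0.07 ]
0.07 24 X -0.034 0.036 Y [0.082 0.087 0.088 0.089 0.091]
0.08 97 X -0.038 0.039 Y [-0.085  0.086  0.088  0.09   0.095]
0.09 131 X -0.038 0.039 Y [-0.083 -0.046  0.014  0.089  0.095]
```

View pics/crop6.png

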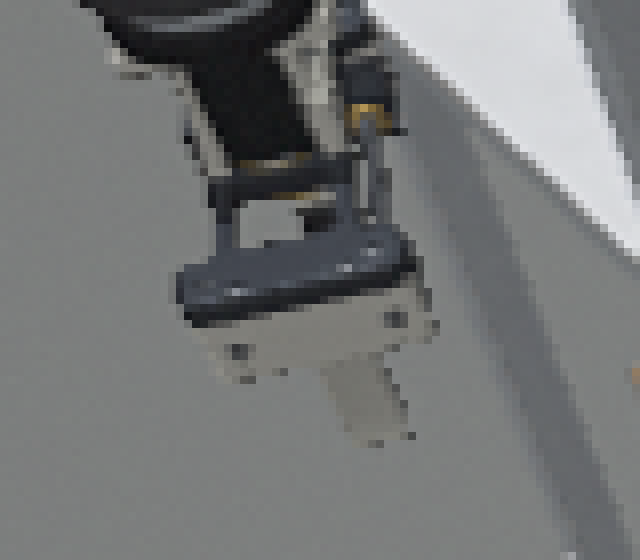

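The crop shows the finger tip at (390,435). Depth puts it about 10 mm *above* the reported TCP, and the body at +75 mm. So the tool really stands about 29 mm higher than reported, which explains both passes over the block. I'll correct for it: reported z ≈ 0.008 gives tips at about 0.018.

Emit:
play_rows([
  [0.0133,-0.0395,0,0,0,0],
  [0.0133,-0.0395,0,0,0,0],
  [0.0035,-0.0105,0,0,0,0],
  [0,0,0,0,0,0],
  [0,0,-0.018,0,0,0],
  [0,0,-0.015,0,0,0],
  [0,0,0,0,0,0],
])

```text
clock: 9.1
tool_pos: [0.6448, -0.1948, 0.0053]
orientation: [179.8, 0.1, -71.4]
force: [0.2, -0.2, -0.9]
opening: 0.0008
gripper_force: 0.0
```

```bash
python3 - <<'E'
from h import *
g=get_obs(); T=g['tool_pos']; print(T,tofix(T),g['force'],g['orientation'])
b,d=snap('scene','scene7'); W=cloud('scene',d);F=tofix(W)-tofix(T);Z=W[...,2]
m=(abs(F[...,0])<.06)&(abs(F[...,1])<.12)&(Z>.03)&(Z<.12)
print(np.percentile(Z[m],[1,5,10]))
m&=Z<.11; print(F[m].min(0),F[m].max(0))
E
```

```text
[ 0.64482074 -0.19482309  0.00531925] [-0.23750019  0.00107111] [ 0.17641838 -0.23332337 -0.94050166] [ 1.79776664e+02  1.13044259e-01 -7.14292721e+01]
[0.03040439 0.03334656 0.08444151]
[-0.05999204 -0.08470467] [0.0596371  0.09601258]
```

Emit:
play_rows([
  [-0.006,0.0178,0,0,0,0],
  [-0.004,0.0118,0,0,0,0],
  [-0.002,0.0059,0,0,0,0],
  [-0.002,0.0059,0,0,0,0],
  [-0.002,0.0059,0,0,0,0],
  [-0.002,0.0059,0,0,0,0],
  [-0.002,0.0059,0,0,0,0],
  [-0.002,0.0059,0,0,0,0],
  [-0.002,0.0059,0,0,0,0],
  [0,0,0,0,0,0],
])

```text
clock: 10.15
tool_pos: [0.6272, -0.1385, 0.0079]
orientation: [180.0, 0.0, -71.4]
force: [0.7, 0.8, 0.4]
opening: 0.0004
gripper_force: 0.0
```

```bash
cat >> h.py <<'E'
def blk(name,x0=-.21,x1=-.06):
    g=get_obs(); T=g['tool_pos']; print(T.round(4),tofix(T).round(4),g['force'].round(1))
    b,d=snap('scene',name); W=cloud('scene',d);F=tofix(W);Z=W[...,2]
    m=(Z>.026)&(Z<.045)&(F[...,0]>x0)&(F[...,0]<x1)&(abs(F[...,1])<.05)
    print(m.sum(),F[m].min(0).round(3),F[m].max(0).round(3)); return b
E
python3 -c "
from h import *
blk('scene8')"
```

```text
[ 0.6272 -0.1385  0.0079] [-0.1785 -0.0002] [0.7 0.8 0.4]
41 [-0.19  -0.026] [-0.06   0.025]
```

```bash
python3 - <<'E'
from h import *
for n in ('scene5','scene8'):
    z=np.load(f'pics/{n}.npz'); W=cloud('scene',z['d']);F=tofix(W);Z=W[...,2]
    m=(Z>.018)&(Z<.05)&(F[...,0]>-.21)&(F[...,0]<-.02)&(abs(F[...,1])<.05)
    print(n,np.c_[F[m],Z[m]][::2].round(3)[np.argsort(F[m][::2,0])].tolist())
E
```

```text
scene5 [[-0.194, 0.006, 0.031], [-0.193, -0.012, 0.03], [-0.193, 0.005, 0.034], [-0.193, 0.012, 0.031], [-0.192, 0.016, 0.024], [-0.192, -0.015, 0.03], [-0.192, -0.008, 0.029], [-0.192, 0.017, 0.031], [-0.191, -0.017, 0.033], [-0.191, -0.003, 0.029], [-0.188, -0.007, 0.032], [-0.188, 0.007, 0.028], [-0.187, 0.013, 0.029], [-0.187, 0.005, 0.03], [-0.187, -0.017, 0.035], [-0.187, 0.018, 0.018], [-0.186, 0.019, 0.031], [-0.186, 0.017, 0.023], [-0.186, -0.005, 0.028], [-0.186, -0.013, 0.028], [-0.185, 0.001, 0.029], [-0.185, -0.016, 0.031], [-0.183, 0.014, 0.033], [-0.181, 0.008, 0.03], [-0.181, -0.009, 0.026], [-0.18, -0.017, 0.032], [-0.18, -0.011, 0.028], [-0.18, -0.004, 0.024], [-0.179, -0.012, 0.031], [-0.179, -0.02, 0.032], [-0.178, 0.001, 0.025], [-0.108, 0.033, 0.022], [-0.106, 0.029, 0.022], [-0.1, 0.031, 0.021], [-0.096, 0.03, 0.022], [-0.095, 0.022, 0.023], [-0.095, -0.032, 0.02], [-0.094, 0.026, 0.022], [-0.09, -0.026, 0.024], [-0.089, 0.024, 0.021], [-0.088, 0.029, 0.021], [-0.087, 0.019, 0.02], [-0.085, 0.031, 0.027], [-0.084, -0.023, 0.023], [-0.083, 0.026, 0.025], [-0.082
[... 2497 characters left out ...]
[-0.062, 0.027, 0.018], [-0.06, -0.026, 0.026], [-0.06, 0.031, 0.027], [-0.059, 0.023, 0.023], [-0.058, -0.024, 0.022], [-0.054, -0.024, 0.026], [-0.053, 0.025, 0.021], [-0.052, -0.02, 0.018], [-0.052, 0.022, 0.023], [-0.052, -0.021, 0.022], [-0.051, 0.029, 0.019], [-0.049, -0.027, 0.024], [-0.048, -0.02, 0.026], [-0.047, 0.028, 0.026], [-0.046, 0.026, 0.018], [-0.041, 0.008, 0.021], [-0.04, 0.015, 0.024], [-0.04, -0.007, 0.02], [-0.04, 0.022, 0.025], [-0.039, -0.001, 0.021], [-0.037, -0.013, 0.022], [-0.037, -0.013, 0.027], [-0.037, -0.006, 0.024], [-0.036, 0.007, 0.022], [-0.035, 0.012, 0.022], [-0.035, 0.005, 0.024], [-0.035, -0.017, 0.027], [-0.035, -0.003, 0.02], [-0.034, 0.017, 0.021]]
```

The block is now moving: its front is at about −108 mm with the TCP at −178. The rails and stop match the model.

Emit:
play_rows([
  [-0.002,0.0059,0,0,0,0],
  [-0.002,0.0059,0,0,0,0],
  [-0.002,0.0059,0,0,0,0],
  [-0.002,0.0059,0,0,0,0],
  [-0.002,0.0059,0,0,0,0],
  [-0.002,0.0059,0,0,0,0],
])

```text
clock: 10.8
tool_pos: [0.6179, -0.1104, 0.0081]
orientation: [-180.0, 0.0, -71.5]
force: [-0.4, -0.1, 0.1]
opening: 0.0005
gripper_force: 0.2
```

Emit:
play_rows([
  [-0.002,0.0059,0,0,0,0],
  [-0.002,0.0059,0,0,0,0],
  [-0.002,0.0059,0,0,0,0],
  [-0.002,0.0059,0,0,0,0],
  [-0.002,0.0059,0,0,0,0],
  [-0.002,0.0059,0,0,0,0],
  [-0.0008,0.0024,0,0,0,0],
  [0,0,0,0,0,0],
])

```text
clock: 11.6
tool_pos: [0.6078, -0.0803, 0.0081]
orientation: [-180.0, 0.0, -71.4]
force: [-0.5, 0.2, -0.1]
opening: 0.0005
gripper_force: 0.0
```

```bash
python3 -c "
from h import *
blk('scene9',-.13,-.01)"
```

```text
[ 0.6078 -0.0803  0.0081] [-0.1172 -0.0003] [-0.5  0.2 -0.1]
25 [-0.081 -0.021] [-0.01   0.012]
```

Emit:
play_rows([
  [-0.0008,0.0024,0,0,0,0],
  [-0.0008,0.0024,0,0,0,0],
  [-0.0008,0.0024,0,0,0,0],
  [0,0,0,0,0,0],
])

```text
clock: 12.05
tool_pos: [0.6059, -0.0747, 0.0081]
orientation: [-180.0, 0.0, -71.5]
force: [-0.7, 0.5, -0.3]
opening: 0.0009
gripper_force: 0.0
```

Emit:
play_rows([
  [-0.0004,0.0012,0,0,0,0],
  [0,0,0,0,0,0],
])

```text
clock: 12.25
tool_pos: [0.6059, -0.0745, 0.0083]
orientation: [-180.0, -0.0, -71.4]
force: [1.1, -4.3, 0.2]
opening: 0.0003
gripper_force: 2.4
```

Emit:
play_rows([
  [-0.0004,0.0012,0,0,0,0],
  [0,0,0,0,0,0],
])

```text
clock: 12.45
tool_pos: [0.6059, -0.0743, 0.0085]
orientation: [-180.0, -0.1, -71.4]
force: [2.2, -9.6, 0.5]
opening: 0.0
gripper_force: 5.0
```

Firm contact of about 10 N straight against the stop. I'll retreat and check.

Emit:
play_rows([
  [-0.0003,0.0009,0,0,0,0],
  [0,0,0,0,0,0],
  [0.004,-0.0118,0,0,0,0],
  [0.008,-0.0237,0,0,0,0],
  [0.008,-0.0237,0.04,0,0,0],
  [0.004,-0.0118,0.055,0,0,0],
  [0,0,0.055,0,0,0],
  [0,0,0.055,0,0,0],
  [0.0133,-0.0395,0.055,0,0,0],
  [0,0,0,0,0,0],
])

```text
clock: 13.45
tool_pos: [0.6375, -0.1601, 0.2187]
orientation: [-179.5, -0.3, -71.5]
force: [1.0, -0.7, -0.3]
opening: 0.0003
gripper_force: 0.0
```

```bash
python3 - <<'E'
from h import *
b=blk('scene10',-.14,-.03)
d=np.load('pics/scene10.npz')['d'];W=cloud('scene',d);F=tofix(W);Z=W[...,2]
m=(Z>.028)&(Z<.04)&(F[...,0]>-.12)&(F[...,0]<-.043)&(abs(F[...,1])<.03); print(cv2.minAreaRect((F[m]*1000).astype(np.float32)))
m=(Z>.07)&(Z<.19)&(abs(F[...,0]-.05)<.07)&(abs(F[...,1])<.03);print('handle',F[m].min(0),F[m].max(0),Z[m].max())
o=cv2.resize(b[185:275,245:335],(600,600),interpolation=3)
cv2.imwrite('pics/crop10.png',(255*(o/255.)**1.6).astype(np.uint8))
E
```

```text
[ 0.6375 -0.1601  0.2187] [-0.2023 -0.0031] [ 1.  -0.7 -0.3]
167 [-0.106 -0.022] [-0.036  0.036]
((-72.41226196289062, 0.4759788513183594), (45.138877868652344, 57.84097671508789), 87.59423828125)
handle [-0.01869063 -0.00798741] [0.06067253 0.01185997] 0.1707239278695326
```

View pics/crop10.png

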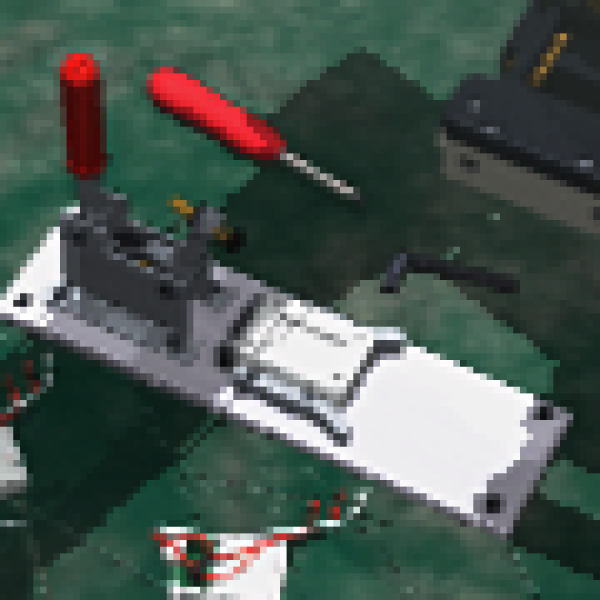

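The crop shows the block between the rails, its front edge against the stop (235,345), with the handle still upright (80,60–180). Next I move to the −x side of the handle and follow its arc with the shut fingertips.

Emit:
play_rows([
  [-0.0177,0.0526,0,0,0,0],
  [-0.0177,0.0526,0,0,0,0],
  [-0.0177,0.0526,0,0,0,0],
  [-0.0177,0.0526,0,0,0,0],
  [-0.0177,0.0526,0,0,0,0],
  [-0.0035,-0.0012,0,0,0,0],
  [0,0,0,0,0,0],
])

```text
clock: 14.2
tool_pos: [0.5591, 0.0529, 0.211]
orientation: [179.9, 0.0, -71.3]
force: [0.2, 0.1, -0.2]
opening: 0.0006
gripper_force: 0.0
```

```bash
python3 - <<'E'
from h import *
g=get_obs(); T=g['tool_pos']; print(T.round(4),tofix(T).round(4),g['force'].round(1),g['orientation'])
b,d=snap('scene','scene11'); W=cloud('scene',d);F=tofix(W)-tofix(T);Z=W[...,2]-T[2]
for a in np.arange(-.02,.1,.01):
    m=(abs(F[...,0])<.06)&(abs(F[...,1])<.12)&(Z>a)&(Z<a+.01)
    if m.sum():print(a.round(3),m.sum(),F[m].min(0).round(3),F[m].max(0).round(3))
E
```

```text
[0.5591 0.0529 0.211 ] [0.0246 0.0034] [ 0.2  0.1 -0.2] [ 1.79911625e+02  3.23359510e-02 -7.13087824e+01]
0.01 9 [-0.012 -0.011] [-0.004  0.018]
0.02 21 [-0.013 -0.012] [-0.003  0.018]
0.03 11 [-0.013 -0.004] [-0.004  0.019]
0.04 6 [-0.012  0.001] [-0.01   0.017]
0.07 25 [-0.035 -0.086] [0.04 0.09]
0.08 132 [-0.041 -0.087] [0.039 0.092]
0.09 200 [-0.041 -0.086] [0.038 0.093]
```

Emit:
play_rows([
  [0.0047,-0.0023,0,0,0,0],
  [0,0,-0.035,0,0,0],
  [0,0,-0.035,0,0,0],
  [0,0,-0.02,0,0,0],
  [0,0,-0.007,0,0,0],
  [0,0,0,0,0,0],
  [0,0,0,0,0,0],
])

```text
clock: 14.95
tool_pos: [0.5649, 0.0495, 0.135]
orientation: [-179.9, -0.0, -71.5]
force: [-0.1, 0.0, -0.2]
opening: 0.0005
gripper_force: 0.0
```

Emit:
play_rows([
  [-0.0026,0.0077,-0.0006,0,0,0],
  [-0.0026,0.0077,-0.0006,0,0,0],
  [-0.0026,0.0077,-0.0006,0,0,0],
  [-0.0026,0.0077,-0.0006,0,0,0],
  [-0.003,0.0089,-0.0012,0,0,0],
  [-0.003,0.0089,-0.0012,0,0,0],
  [-0.0028,0.0083,-0.0031,0,0,0],
  [-0.0028,0.0083,-0.0031,0,0,0],
])

```text
clock: 15.75
tool_pos: [0.5462, 0.1027, 0.1252]
orientation: [180.0, 0.0, -71.4]
force: [-0.1, -0.8, 0.3]
opening: 0.0006
gripper_force: 0.0
```

Emit:
play_rows([
  [-0.0026,0.0077,-0.0044,0,0,0],
  [-0.0026,0.0077,-0.0044,0,0,0],
  [-0.0024,0.0071,-0.0056,0,0,0],
  [-0.0024,0.0071,-0.0056,0,0,0],
  [0,0,0,0,0,0],
])

```text
clock: 16.25
tool_pos: [0.5378, 0.1261, 0.1086]
orientation: [179.9, -0.0, -71.4]
force: [0.5, 0.0, 0.2]
opening: 0.0004
gripper_force: 0.0
```

```bash
cat >> h.py <<'E'
def red(name):
    g=get_obs(); T=g['tool_pos']; print(T.round(4),tofix(T).round(4),g['force'].round(1))
    b,d=snap('scene',name); W=cloud('scene',d);F=tofix(W);Z=W[...,2]; p=b.astype(int)
    m=(p[...,2]>1.8*p[...,1])&(p[...,2]>70)&(F[...,0]>.02)&(F[...,0]<.19)&(abs(F[...,1])<.02)&(Z>.03)
    if m.sum():
        q=np.c_[F[m],Z[m]]; print(m.sum(),'min',q.min(0).round(3),'max',q.max(0).round(3),'med',np.median(q,0).round(3))
E
python3 -c "
from h import *
red('scene12')"
```

```text
[0.5378 0.1261 0.1086] [0.1008 0.0003] [0.5 0.  0.2]
55 min [ 0.078 -0.003  0.077] max [0.111 0.011 0.106] med [0.094 0.005 0.094]
```

The handle is following: its elevation is about 39°. Now over and down.

Emit:
play_rows([
  [-0.0018,0.0053,-0.0062,0,0,0],
  [-0.0018,0.0053,-0.0062,0,0,0],
  [-0.0015,0.0046,-0.008,0,0,0],
  [-0.0015,0.0046,-0.008,0,0,0],
  [0,0,0,0,0,0],
])

```text
clock: 16.8
tool_pos: [0.5329, 0.142, 0.086]
orientation: [180.0, -0.0, -71.4]
force: [0.2, 0.6, 1.6]
opening: 0.0004
gripper_force: 0.7
```

Emit:
play_rows([
  [-0.0011,0.0033,-0.0088,0,0,0],
  [-0.0011,0.0033,-0.0088,0,0,0],
  [-0.0004,0.0012,-0.0056,0,0,0],
  [0,0,0,0,0,0],
])

```text
clock: 17.2
tool_pos: [0.5303, 0.1475, 0.0671]
orientation: [179.9, -0.0, -71.5]
force: [0.0, 0.0, -0.8]
opening: 0.0003
gripper_force: 0.0
```

```bash
python3 -c "
from h import *
red('scene13')"
```

```text
[0.5303 0.1475 0.0671] [0.1235 0.0005] [ 0.   0.  -0.8]
57 min [ 0.088 -0.008  0.055] max [0.136 0.011 0.076] med [0.107 0.006 0.067]
```

It has likely snapped, as the force is gone. I'll press a little further to make sure, then lift off and look.

Emit:
play_rows([
  [0,0,-0.003,0,0,0],
  [0,0,-0.003,0,0,0],
  [0,0,0,0,0,0],
])

```text
clock: 17.55
tool_pos: [0.5309, 0.1477, 0.0632]
orientation: [180.0, -0.0, -71.5]
force: [-0.9, -0.3, -1.0]
opening: 0.0003
gripper_force: 0.0
```

Emit:
play_rows([
  [0,0,0.02,0,0,0],
  [0,0,0.05,0,0,0],
  [0,0,0.05,0,0,0],
  [0,0,0.05,0,0,0],
  [-0.0177,0.0526,0,0,0,0],
  [-0.0177,0.0526,0,0,0,0],
  [-0.0177,0.0526,0,0,0,0],
  [0,0,0,0,0,0],
  [0,0,0,0,0,0],
])

```text
clock: 18.45
tool_pos: [0.4881, 0.2749, 0.1994]
orientation: [180.0, -0.0, -71.3]
force: [-0.2, -0.9, 0.3]
opening: 0.0004
gripper_force: 0.0
```

```bash
python3 - <<'E'
from h import *
red('scene14')
b=np.load('pics/scene14.npz')['p']; o=cv2.resize(b[195:285,245:335],(600,600),interpolation=3)
cv2.imwrite('pics/crop14.png',(255*(o/255.)**1.6).astype(np.uint8))
E
```

```text
[0.4881 0.2749 0.1994] [ 0.2577 -0.    ] [-0.2 -0.9  0.3]
108 min [ 0.089 -0.008  0.057] max [0.16  0.012 0.076] med [0.122 0.005 0.069]
```

View pics/crop14.png

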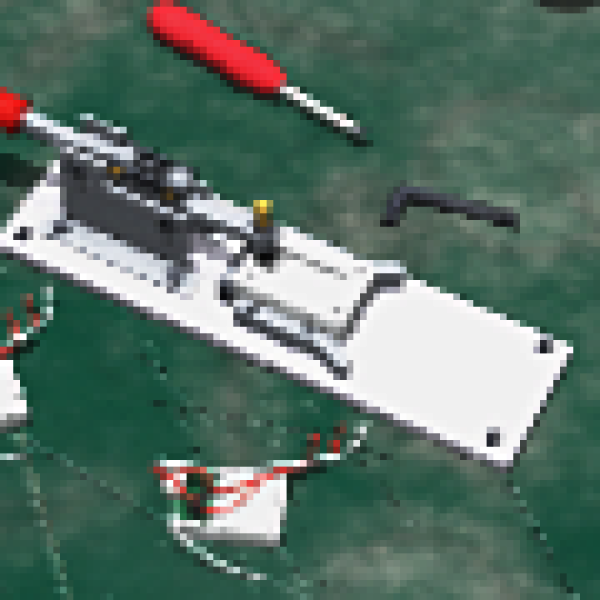

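The handle lies nearly level: it reaches x = 160 mm at z ≈ 69 mm and has stayed there after release. The nose (262,245) is down on the block's rim, and the block is against the stop. The robot is clear, so I'm handing in.

```bash
python3 -c "
from plant import *
print(close_job())"
```

```text
the job is handed in; nothing more can be done
None
```

I handed the job in at about 18.5 s: the block is seated against the end stop, the clamp handle is locked down with the nose on the block, and the robot is clear; the hand-in gave no verdict, and I judged these from the camera pictures and depth.

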